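# Feel a filed guard edge for burrs

## Task

Check the filed free edge of the plastic guard in the bench vise for burrs: with fingertips pointing down, run them gently along the top of that edge, following its bends in one pass from the end on the bottle's side to the other end. Only touch the guard, do not pinch it or pull it up, then take the hand clear and leave everything else where it stands.

Things in the scene. Friction and masses are not known exactly. Their poses are not given: they have to be found in the camera images.
- vise: Blue steel bench vise bolted to the bench, jaws 150 mm wide along its y axis, jaw tops 150 mm above the bench, screw handle (180 mm bar, 88 mm high) towards the robot. Origin on the bench 120 mm in front (-x) of the jaw gap; its yaw is the yaw of the guard.
- guard: Off-white folded plastic sheet 2.5 mm thick; flange in the vise, level leaf 240 mm wide (y) out towards the robot (-x). Origin on the leaf's top, mid fold, 165 mm above the bench; y to its left end, z up. Edge corners (x,y) mm: (-95,120) (-130,70) (-130,-15) (-98,-60) (-98,-120). Springy at the fold: the edge gives 1 mm per 0.6 N (deepest) to 1.3 N (ends); bending over 12 mm spoils it.
- edge0 (a point): Point on the leaf's top surface about 5 mm in from the free edge, number 0 of 0 to 5 in order from the left (+y) end to the right (-y) end, 12 mm from the left end.
- edge1 (a point): Point on the leaf's top surface about 5 mm in from the free edge, number 1 of 0 to 5 in order from the left (+y) end to the right (-y) end, at the first bend.
- edge2 (a point): Point on the leaf's top surface about 5 mm in from the free edge, number 2 of 0 to 5 in order from the left (+y) end to the right (-y) end, on the deepest straight part.
- edge3 (a point): Point on the leaf's top surface about 5 mm in from the free edge, number 3 of 0 to 5 in order from the left (+y) end to the right (-y) end, at the second bend.
- edge4 (a point): Point on the leaf's top surface about 5 mm in from the free edge, number 4 of 0 to 5 in order from the left (+y) end to the right (-y) end, at the third (inward) bend.
- edge5 (a point): Point on the leaf's top surface about 5 mm in from the free edge, number 5 of 0 to 5 in order from the left (+y) end to the right (-y) end, 12 mm from the right end.
- bottle: Standing clear plastic drink bottle, 64 mm across, 190 mm tall, white cap; origin at the centre of its underside. It stands left or right of the vise and marks the end to start from. Loose.
- tin: Standing plain grey can with a pale lid, 70 mm across, 85 mm tall, on the other side of the vise; origin at the centre of its underside. Loose.
- screwdriver: Screwdriver lying on the bench beyond, origin under its middle. Loose.
- brush: Bench brush lying on the bench beyond, origin under its middle. Loose.
There are look-alikes about, which are no part of the job. Of the things like the bottle, leave any that is black, orange or purple; of the rest the larger one is meant.

How it is judged:
By the outcome, as a careful person would: the job done as asked, in the order asked, and still so for the second after the job is handed in, with the robot touching nothing.
It also fails if it takes over 48 s, if anything falls off the work surface, if the arm or the gripper's body presses on something with over 40 N, if the wrist force passes 120 N, or if a joint passes its speed limit or range.

## Robot

A 7-joint arm with a two-finger parallel gripper is mounted at the origin on the work surface. World frame = base frame: x ahead of the robot, y to its left, z up, the work surface at z = 0. Lengths are in m, angles in degrees, forces in N, time in s.
With the tool pointing down it reaches from about 0.425 to 0.875 m from the base axis. Payload 4.7 kg.
Tool frame: the origin (TCP) lies midway between the tips of the shut fingers; the grasp point (between the pads) lies env.grip_point_offset behind it (env.grip_point_offset is the distance from the TCP to the grasp point, in m); z points along the fingers, y is the line along which they close (so a half turn about z gives the same grasp; the last joint's range is limited). The gripper opens to 87 mm and grips with 3 to 60 N. Pads are 19 mm wide; open, the fingers measure 117 mm over their backs; the gripper's body (75 mm by 190 mm) begins 51 mm behind the grasp point.
Start: joints at [-70.583, 18.392, -4.016, 83.108, 1.295, 78.541, -3.26], TCP at [0.207, 0.616, 0.223] pointing down, gripper open.
Joint ranges: [-163.93, 163.93], [-17.29, 119.83], [-79.2, 71.16], [3.27, 140.29], [-89.18, 269.18], [5.43, 117.66], [-154.24, 154.24]. Speed limits (degrees/s): [147.25, 147.25, 180, 180, 180, 180, 180].

## Interface

Orientations are given as [roll, pitch, yaw] about the fixed x, y, z axes, in that order (R = Rz(yaw) Ry(pitch) Rx(roll)).
In Python, from cell import env gives the robot as it stands.
- The arm moves only by the shell command python3 -m creep 'ROWS' [FORCE]. ROWS is a JSON object of lists of equal length, an entry for each row: "translation": the shift along the tool's x, y, z in units of 0.08 m (1.0 is 0.08 m), a list of three; "turn": the turn, a rotation vector about the tool's x, y, z in units of 180 degrees (1.0 is 180 degrees), a list of three; "grip": the opening, from 0 (shut) to 1 (fully open). In form: {"translation": [[x, y, z], ...], "turn": [[ax, ay, az], ...], "grip": [grip, ...]}. A call has 1 to 5 rows; each row shifts and turns the commanded pose from where the row before left it, along the tool's axes as they then stand; what a row does not reach is not made up. A row lasts 1/8 s, in which the tool goes at most 62.5 mm and 10.7 degrees, less where a joint would pass 70% of its speed; a pose out of reach is approached as far as the arm can. A call with a number of a shift or a turn outside -1 to 1 is refused whole. A call with a gripper value outside its range is refused whole. The fingers move at their own pace and stop on an object; FORCE is the grip in N (left out, the last holds). Time passes only in rows, so rows that do not move let the fingers close. It gives the time, the measured TCP pose, the force, the opening and the grip force at its end, in the units of the state.
- env.get_obs(): the state, without advancing time (a new reading comes with each control period).
- env.read_camera(name): name is "scene" or "side" or "wrist"; returns a dict with "frame" (400x640x3 uint8, red, green, blue), "z_map" (400x640 float32, m along the optical axis (not along the pixel's ray), 0 where there is no reading), "K" (3x3 intrinsics, pixels), "rvec" (rotation vector, rad) and "tvec" (3), from world to camera coordinates, as OpenCV has them. Camera axes: x right, y down, z forward; pixel columns grow to the right and rows downward; lengths in m; the calibration is good to about 2 mm. A picture is of the moment at which its call begins.
- env.sign_off(): hands the job in; it is judged then, once.
The state is a dict: "time_s": time; "qpos": joint angles; "joint_velocities": joint speeds; "effort": joint torques, N m; "tool_pos": TCP position; "tool_rot": TCP orientation; "force": force on the tool from outside, world axes, zero at the start; "wrist_torque": the same for the moment, N m; "grip_width": finger opening in m; "grasp_force": force on a finger pad.
Only numpy, scipy, OpenCV 4.12 (cv2) and the standard library are available. Lean on these libraries where they do the work, as an engineer would, in place of code of your own. Each camera call takes 0.05 s, during which the arm holds its last target. There are 200 camera calls.

## Working session

There is one attempt and no reset: what is moved stays moved. The work goes in short steps, Python scripts to look and compute and a shell command to move; the robot and the scene stay as the last step left them, time stands still between calls to the robot, and variables do not carry over. Pictures are saved under pics/ and viewed, at most 10 in all, crops included, and the job is handed in when it is done.

```bash
mkdir -p pics; ls
python3 - <<'E'
from cell import env
import cv2,numpy as np
o=env.get_obs();print({k:np.round(v,3).tolist() for k,v in o.items()},env.grip_point_offset)
for n in("scene","side"):
    c=env.read_camera(n);cv2.imwrite(f"pics/{n}1.png",c["frame"][...,::-1]);np.savez(f"{n}1.npz",**c)
    R=cv2.Rodrigues(c["rvec"])[0];print(n,-R.T@np.ravel(c["tvec"]),R[2])
E
```

```text
pics
{'time_s': 0.0, 'qpos': [-70.583, 18.439, -4.017, 83.177, 1.295, 78.541, -3.259], 'joint_velocities': [-0.053, -0.028, 0.078, -0.131, 0.038, -0.034, -0.068], 'effort': [0.0, -49.128, -0.404, -31.254, -0.064, 0.044, 0.0], 'tool_pos': [0.207, 0.615, 0.221], 'tool_rot': [-179.889, 0.006, 161.394], 'force': [-0.168, -0.437, -0.105], 'wrist_torque': [-0.035, -0.003, -0.017], 'grasp_force': 0.0, 'grip_width': 0.087} 0.0187
scene [ 1.13879604 -0.2127552   0.7499801 ] [-0.69318491  0.20722644 -0.69032737]
side [ 0.0632102  -0.68599075  0.91241794] [ 0.3824901   0.58104668 -0.71839132]
```

View pics/scene1.png

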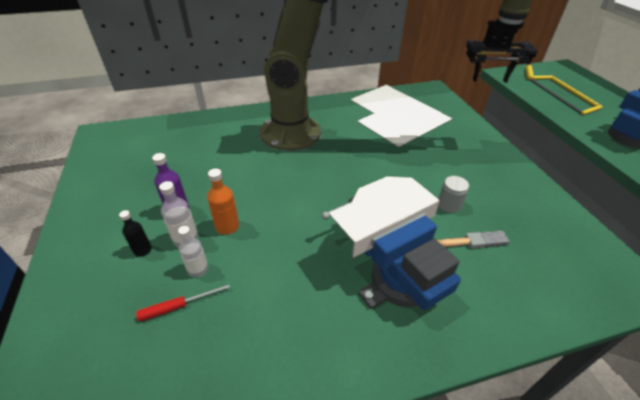

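View pics/side1.png

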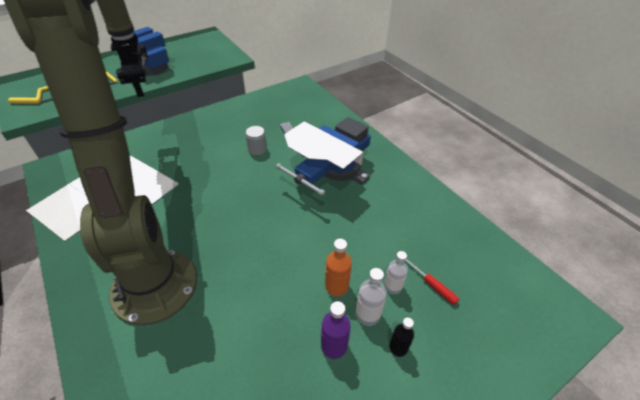

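The scene camera faces the robot: the guard (white sheet, ~(385,212)) sits in the blue vise (~(415,260)). All bottles are at image left (clear ones at (178,215) and (192,255)), i.e. world −y, and the tin is at (453,194), +y. So the start is the guard's −y end, edge5.

```bash
cat > geo.py <<'E'
import numpy as np,cv2
from scipy.optimize import least_squares
def cloud(c):
    R=cv2.Rodrigues(c["rvec"])[0];z=c["z_map"];v,u=np.mgrid[:400,:640]
    p=np.stack([(u-c["K"][0,2])/c["K"][0,0]*z,(v-c["K"][1,2])/c["K"][1,1]*z,z],-1)
    return (p-np.ravel(c["tvec"]))@R
poly=np.array([[0,120],[-95,120],[-130,70],[-130,-15],[-98,-60],[-98,-120],[0,-120]])/1e3
E
python3 - <<'E'
from geo import *
def fit(P):
    def err(q):
        # rasterised leaf vs. points, in 2 mm cells
        R=np.array([[np.cos(q[2]),-np.sin(q[2])],[np.sin(q[2]),np.cos(q[2])]])
        L=(P[:,:2]-q[:2])@R
        d=np.array([cv2.pointPolygonTest((poly*1e3).astype(np.float32),tuple(map(float,l*1e3)),True) for l in L])
        return d
    H=cv2.convexHull(P[:,:2].astype(np.float32))[:,0]
    c=P[:,:2].mean(0); best=None
    for y0 in np.radians(range(-60,61,15)):
        f=lambda q:np.r_[np.minimum(err(q),0)]
        # boundary points of occupancy
        r=least_squares(lambda q:err(q),[c[0]+.065*np.cos(y0),c[1]+.065*np.sin(y0),y0],x_scale=[.01,.01,.1],diff_step=1e-3,loss='soft_l1')
        if best is None or r.cost<best.cost: best=r
    return best
for n in("scene","side"):
    c=dict(np.load(f"{n}1.npz"));W=cloud(c);f=c["frame"].astype(int)
    m=(c["z_map"]>0)&(abs(W[...,2]-.165)<.012)&(f.min(-1)>150)&(W[...,0]>.35)&(abs(W[...,1])<.5)
    k,l,s,_=cv2.connectedComponentsWithStats(m.astype(np.uint8),connectivity=8)
    i=1+s[1:,4].argmax();m=(l==i).astype(np.uint8)
    P=W[m>0];print(n,m.sum(),s[i],P.mean(0),P.min(0),P.max(0),np.percentile(P[:,2],[5,50,95]))
    e=m-cv2.erode(m,np.ones((3,3),np.uint8))
    B=W[e>0]
    class Q:pass
    # boundary points should lie on the polygon
    r=fit(B);print(np.round(r.x,4),np.degrees(r.x[2]),"rms mm",np.sqrt(np.mean(r.fun**2)),np.median(abs(r.fun)))
    for nm,t in(("tin",[200]),):pass
    np.save(f"{n}fit.npy",r.x)
E
```

```text
scene 3803 [ 330  177  109   65 3803] [0.59902313 0.09259746 0.16445513] [ 0.50772477 -0.03080464  0.15848502] [0.68213012 0.22397263 0.16874522] [0.16266178 0.16446678 0.16620976]
[0.6508 0.1107 0.2823] 16.172507300840728 rms mm 6.581450046323462 1.2838470935821533
side 1809 [ 285  122   78   46 1809] [0.59245792 0.09125474 0.16298633] [ 0.50770913 -0.03230721  0.15819413] [0.68163156 0.2227235  0.1672465 ] [0.16055916 0.16299907 0.1653328 ]
[0.6493 0.1093 0.2951] 16.909990659840098 rms mm 17.55056011102881 3.0941553488018356
```

Run:
```python
from geo import *
g=np.array([.650,.110]);yw=np.radians(16.5);R=np.array([[np.cos(yw),-np.sin(yw)],[np.sin(yw),np.cos(yw)]])
E=np.array([[-90,108],[-124,69],[-125,-15],[-95,-60],[-93,-62],[-93,-108]])/1e3
print(np.round(E@R.T+g,4).tolist())
ims=[]
for n in("scene","side"):
    c=dict(np.load(f"{n}1.npz"));W=cloud(c);f=c["frame"][...,::-1].copy()
    def pr(p):return cv2.projectPoints(np.c_[p,np.full(len(p),.165)],c["rvec"],c["tvec"],c["K"],None)[0][:,0]
    q=pr(poly@R.T+g);ct=q.mean(0)
    f=cv2.resize(f,None,fx=4,fy=4,interpolation=cv2.INTER_CUBIC)
    cv2.polylines(f,[(q*4+2).astype(int)],True,(0,0,255),1)
    x,y=(ct*4).astype(int);ims.append(f[y-200:y+200,x-300:x+300])
    if n=="scene":
        for nm,(u,v,r) in dict(orange=(222,200,25),clearbig=(178,215,25),purple=(168,185,20),tin=(453,194,12)).items():
            s=W[v-r-5:v+r+5,u-12:u+12].reshape(-1,3);s=s[s[:,2]>.03];print(nm,np.median(s,0).round(3),s[:,2].max())
cv2.imwrite("pics/ov.png",cv2.resize(np.vstack(ims),None,fx=.75,fy=.75))
```

```text
[[0.533, 0.188], [0.5115, 0.1409], [0.5344, 0.0601], [0.576, 0.0255], [0.5784, 0.0241], [0.5915, -0.02]]
orange [ 0.434 -0.264  0.116] 0.7499800986965943
clearbig [ 0.453 -0.367  0.117] 0.7499800986965943
purple [ 0.336 -0.38   0.141] 0.7499800986965943
tin [0.511 0.352 0.074] 0.7499800986965943
```

View pics/ov.png

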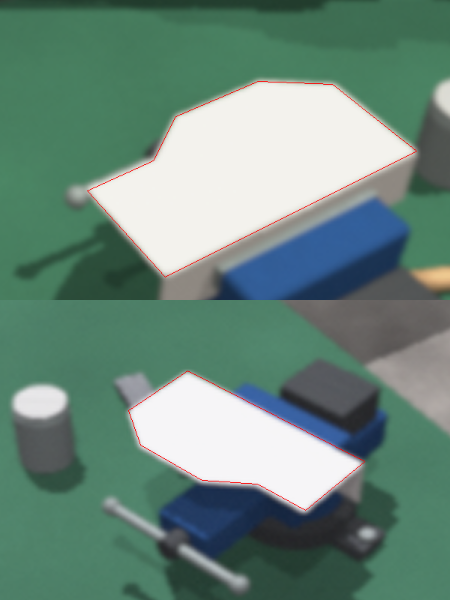

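The overlay outline matches the guard within about a pixel in both views; the bends match too, so the guard is at (0.650, 0.110) with yaw 16.5°. First I turn to the guard's axes and shut the fingers.

```bash
python3 -m creep '{"translation":[[0,0,-0.2],[0,0,-0.2],[0,0,0],[0,0,0],[0,0,0]],"turn":[[0,0,-0.0488],[0,0,-0.0488],[0,0,-0.0488],[0,0,-0.0488],[0,0,0]],"grip":[0,0,0,0,0]}' 5
cat > st.py <<'E'
import sys
from geo import *
from cell import env
g=np.array([.650,.110]);yw=np.radians(16.5);R=np.array([[np.cos(yw),-np.sin(yw)],[np.sin(yw),np.cos(yw)]])
o=env.get_obs();p=o["tool_pos"];L=(np.array(p[:2])-g)@R*1e3
print("t",o["time_s"],"guard xy mm",L.round(1),"z",np.round(p[2],4),"rot",np.round(o["tool_rot"],2),"F",np.round(o["force"],2),o["grip_width"])
if len(sys.argv)>2:
    d=np.array([float(sys.argv[1]),float(sys.argv[2])])-L;print("tool units",(-d[0]/80).round(3),(d[1]/80).round(3))
E
python3 st.py -93 -113
```

```text
time_s: 0.72
tool_pos: [0.2074, 0.6158, 0.254]
tool_rot: [-180.0, -0.0, -163.6]
force: [-0.3, 0.1, 0.3]
grip_width: 0.0453
grasp_force: 0.0
t 0.725 guard xy mm [-280.7  610.6] z 0.254 rot [-1.7996e+02 -3.0000e-02 -1.6357e+02] F [-0.28  0.07  0.26] 0.0452805421296888
tool units -2.346 -9.045
```

```bash
python3 -m creep '{"translation":[[-0.15,-0.6,0],[-0.15,-0.6,0],[-0.15,-0.6,0],[-0.15,-0.6,0],[-0.15,-0.6,0]],"turn":[[0,0,0],[0,0,0],[0,0,0],[0,0,0],[0,0,0]],"grip":[0,0,0,0,0]}'
python3 -m creep '{"translation":[[-0.15,-0.6,0],[-0.15,-0.6,0],[-0.15,-0.6,0],[-0.15,-0.6,0],[-0.15,-0.6,0]],"turn":[[0,0,0],[0,0,0],[0,0,0],[0,0,0],[0,0,0]],"grip":[0,0,0,0,0]}'
python3 -m creep '{"translation":[[-0.15,-0.6,0],[-0.15,-0.6,0],[-0.15,-0.6,0],[-0.1,-0.6,0],[0,0,0]],"turn":[[0,0,0],[0,0,0],[0,0,0],[0,0,0],[0,0,0]],"grip":[0,0,0,0,0]}'
python3 st.py -93 -113
```

```text
time_s: 1.35
tool_pos: [0.3339, 0.4014, 0.2545]
tool_rot: [180.0, 0.0, -163.7]
force: [-0.3, 0.4, 1.2]
grip_width: 0.0021
grasp_force: 0.0
time_s: 1.98
tool_pos: [0.4596, 0.1885, 0.2545]
tool_rot: [180.0, 0.0, -163.7]
force: [2.0, 0.8, -0.0]
grip_width: 0.0006
grasp_force: 0.0
time_s: 2.6
tool_pos: [0.5566, 0.0132, 0.2544]
tool_rot: [-179.9, -0.0, -164.1]
force: [-0.9, 0.4, 0.1]
grip_width: 0.0005
grasp_force: 0.0
t 2.6 guard xy mm [-117.   -66.3] z 0.2544 rot [-1.7987e+02 -3.0000e-02 -1.6411e+02] F [-0.89  0.4   0.13] 0.0004987095755913415
tool units -0.3 -0.584
```

Go over the start point and settle 60 mm above the leaf.

```bash
python3 -m creep '{"translation":[[-0.15,-0.3,0],[-0.15,-0.28,0],[0,0,0.4],[0,0,0],[0,0,0]],"turn":[[0,0,0],[0,0,-0.003],[0,0,0],[0,0,0],[0,0,0]],"grip":[0,0,0,0,0]}' >/dev/null
python3 st.py -93 -113
python3 - <<'E'
from cell import env
import cv2
a=[env.read_camera(n)["frame"][...,::-1] for n in("scene","side")]
import numpy as np
f=lambda i,u,v:cv2.resize(i[v-60:v+60,u-80:u+80],None,fx=3.3,fy=3.3,interpolation=cv2.INTER_CUBIC)
cv2.imwrite("pics/ap.png",np.hstack([f(a[0],370,190),f(a[1],320,130)]))
E
```

```text
t 3.225 guard xy mm [ -91.9 -106.4] z 0.2233 rot [ 1.7997e+02  3.0000e-02 -1.6290e+02] F [-0.69 -0.53  0.39] 0.0003911426445975172
tool units 0.014 -0.083
```

View pics/ap.png

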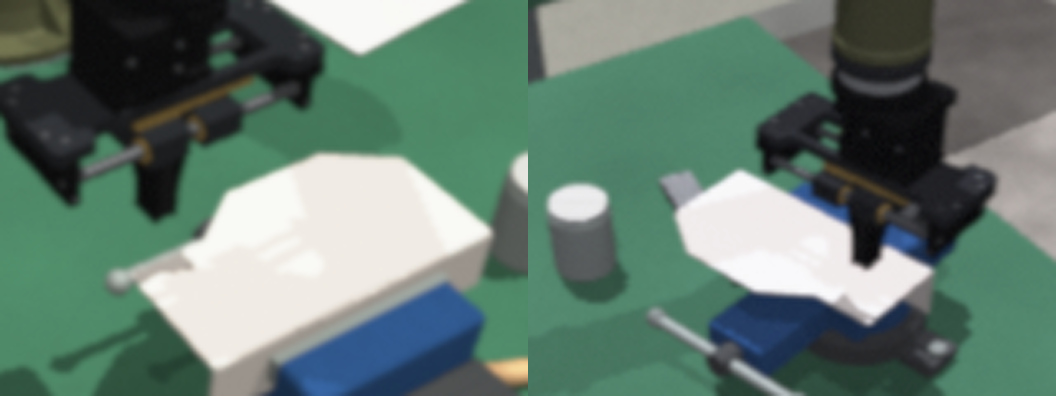

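The image shows shut fingers hovering over the right end of the guard (left panel ~(155,215), right panel ~(865,265)). I'll lower them.

```bash
python3 -m creep '{"translation":[[0.01,-0.06,0.3],[0,0,0.2],[0,0,0.08],[0,0,0],[0,0,0]],"turn":[[0,0,0],[0,0,0],[0,0,0],[0,0,0],[0,0,0]],"grip":[0,0,0,0,0]}' >/dev/null
python3 st.py -93 -112
python3 -m creep '{"translation":[[0,0,0.04],[0,0,0.03],[0,0,0.03],[0,0,0],[0,0,0]],"turn":[[0,0,0],[0,0,0],[0,0,0],[0,0,0],[0,0,0]],"grip":[0,0,0,0,0]}' >/dev/null
python3 st.py -93 -112
```

```text
t 3.95 guard xy mm [ -92.5 -112.3] z 0.177 rot [-1.7999e+02  8.0000e-02 -1.6293e+02] F [-0.21  0.08  0.86] 0.0007913739269134863
tool units 0.006 0.003
t 4.575 guard xy mm [ -93.  -112.2] z 0.1682 rot [ 180.      0.   -162.93] F [-0.17  0.19 -0.88] 0.0006000505438719884
tool units 0.0 0.003
```

```bash
for i in 1 2; do python3 -m creep '{"translation":[[0,0,0.02],[0,0,0.01],[0,0,0],[0,0,0]],"turn":[[0,0,0],[0,0,0],[0,0,0],[0,0,0]],"grip":[0,0,0,0]}' >/dev/null
python3 st.py -93 -112; done
```

```text
t 5.075 guard xy mm [ -93.  -112.2] z 0.1658 rot [-1.8000e+02  1.0000e-02 -1.6293e+02] F [0.39 0.08 0.24] 0.00043202929066408775
tool units 0.0 0.003
t 5.575 guard xy mm [ -92.8 -112.3] z 0.1637 rot [-1.8000e+02  4.0000e-02 -1.6293e+02] F [-0.45  1.1   2.98] 0.00039631297004271717
tool units 0.002 0.003
```

```bash
python3 -m creep '{"translation":[[0,0,0.01],[0,0.06,0],[0,0.07,0],[0,0.07,0],[0,0.07,0]],"turn":[[0,0,0],[0,0,0],[0,0,0],[0,0,0],[0,0,0]],"grip":[0,0,0,0,0]}' >/dev/null
python3 st.py -93 -62
```

```text
t 6.2 guard xy mm [-93.2 -90.4] z 0.1627 rot [-1.7998e+02  2.0000e-02 -1.6293e+02] F [ 1.8  -2.88  2.04] 0.00015901966256089638
tool units -0.002 0.355
```

```bash
python3 -m creep '{"translation":[[0,0.07,0],[0,0.07,0],[0,0.07,0],[0,0.07,0],[0,0.07,0]],"turn":[[0,0,0],[0,0,0],[0,0,0],[0,0,0],[0,0,0]],"grip":[0,0,0,0,0]}' >/dev/null
python3 st.py -125 -17
```

```text
t 6.825 guard xy mm [-93.5 -62.3] z 0.1625 rot [ 180.     -0.   -162.93] F [ 0.08 -3.11  3.95] 0.000732226580256626
tool units 0.393 0.566
```

```bash
python3 -m creep '{"translation":[[0.04,0.057,0],[0.04,0.057,0],[0.04,0.057,0],[0.04,0.057,0.005],[0.04,0.057,0]],"turn":[[0,0,0],[0,0,0],[0,0,0],[0,0,0],[0,0,0]],"grip":[0,0,0,0,0]}' >/dev/null
python3 st.py -125 -17
```

```text
t 7.45 guard xy mm [-110.   -39.7] z 0.1622 rot [ 1.8000e+02  1.0000e-02 -1.6294e+02] F [ 2.11 -1.63  3.46] 0.0001702294495409
tool units 0.188 0.284
```

```bash
python3 -m creep '{"translation":[[0.037,0.057,0],[0.037,0.057,0.005],[0.037,0.057,0],[0.037,0.057,0],[0.037,0.057,0]],"turn":[[0,0,0],[0,0,0],[0,0,0],[0,0,0],[0,0,0]],"grip":[0,0,0,0,0]}' >/dev/null
python3 st.py -125 70
```

```text
t 8.075 guard xy mm [-125.1  -17. ] z 0.1617 rot [ 1.7999e+02 -1.0000e-02 -1.6293e+02] F [ 2.17 -1.31  2.25] 0.00032230806521316
tool units -0.001 1.087
```

```bash
python3 -m creep '{"translation":[[-0.001,0.072,0],[-0.001,0.072,0],[-0.001,0.072,0],[-0.001,0.072,0],[-0.001,0.072,0]],"turn":[[0,0,0],[0,0,0],[0,0,0],[0,0,0],[0,0,0]],"grip":[0,0,0,0,0]}' >/dev/null
python3 st.py -125 70
```

```text
t 8.7 guard xy mm [-124.7   11.9] z 0.1617 rot [ 1.8000e+02 -1.0000e-02 -1.6293e+02] F [-0.08 -2.12  2.84] 0.0007756522677582454
tool units 0.004 0.726
```

```bash
python3 -m creep '{"translation":[[-0.001,0.072,0],[-0.001,0.072,0],[-0.001,0.072,0],[-0.001,0.072,0],[-0.001,0.072,0]],"turn":[[0,0,0],[0,0,0],[0,0,0],[0,0,0],[0,0,0]],"grip":[0,0,0,0,0]}' >/dev/null
python3 st.py -125 70
```

```text
t 9.325 guard xy mm [-124.6   40.7] z 0.1617 rot [ 180.     -0.   -162.93] F [-0.25 -1.84  2.54] 3.2691013255161945e-05
tool units 0.006 0.367
```

```bash
python3 -m creep '{"translation":[[0,0.071,0],[0,0.071,0],[0,0.071,0],[0,0.071,0],[0,0.071,0]],"turn":[[0,0,0],[0,0,0],[0,0,0],[0,0,0],[0,0,0]],"grip":[0,0,0,0,0]}' >/dev/null
python3 st.py -90 112
```

```text
t 9.95 guard xy mm [-124.8   69. ] z 0.1618 rot [ 180.      0.   -162.93] F [ 1.29 -1.78  2.95] 0.0007320510227180386
tool units -0.435 0.537
```

```bash
python3 -m creep '{"translation":[[-0.038,0.055,0],[-0.038,0.055,0],[-0.038,0.055,-0.005],[-0.038,0.055,0],[-0.038,0.055,0]],"turn":[[0,0,0],[0,0,0],[0,0,0],[0,0,0],[0,0,0]],"grip":[0,0,0,0,0]}' >/dev/null
python3 st.py -94.5 112
```

```text
t 10.575 guard xy mm [-109.6   91. ] z 0.1622 rot [-180.     -0.   -162.94] F [-0.69 -2.3   2.61] 0.0005950588295731645
tool units -0.189 0.262
```

```bash
python3 -m creep '{"translation":[[-0.038,0.055,0],[-0.038,0.055,0],[-0.038,0.055,0],[-0.038,0.055,0],[-0.038,0.055,0]],"turn":[[0,0,0],[0,0,0],[0,0,0],[0,0,0],[0,0,0]],"grip":[0,0,0,0,0]}' >/dev/null
python3 st.py -94.5 112
```

```text
t 11.2 guard xy mm [-94.6 113.1] z 0.1623 rot [-1.7999e+02  1.0000e-02 -1.6294e+02] F [-1.08 -2.91  5.1 ] 0.00028237976063396036
tool units -0.002 -0.014
```

The left end is reached with contact all the way. Now lift straight up and back off.

```bash
python3 -m creep '{"translation":[[0,0,-0.1],[0,0,-0.2],[0,0,-0.4],[0,0,-0.5],[0,0,-0.5]],"turn":[[0,0,0],[0,0,0],[0,0,0],[0,0,0],[0,0,0]],"grip":[0,0,0,0,0]}' >/dev/null
python3 -m creep '{"translation":[[0.3,0,0],[0.3,0,0],[0.3,0,0],[0,0,0],[0,0,0]],"turn":[[0,0,0],[0,0,0],[0,0,0],[0,0,0],[0,0,0]],"grip":[0,0,0,0,0]}' >/dev/null
python3 st.py
python3 - <<'E'
from cell import env
import cv2
cv2.imwrite("pics/end.png",env.read_camera("scene")["frame"][...,::-1])
E
```

```text
t 12.45 guard xy mm [-166.1  112.4] z 0.2989 rot [ 1.7997e+02  1.0000e-01 -1.6293e+02] F [ 0.01  0.35 -0.65] 0.0003166524007918928
```

View pics/end.png

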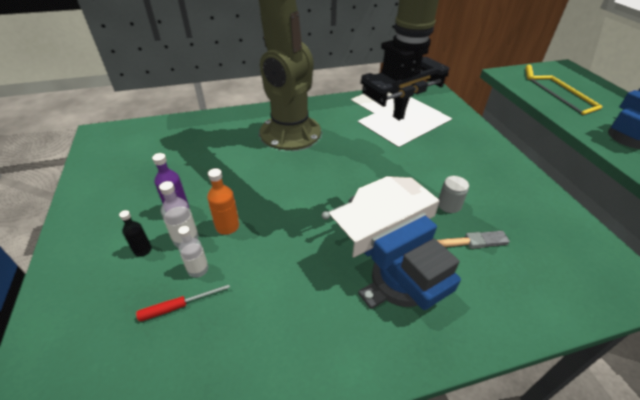

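The hand is clear (gripper ~(403,110)), the guard (~(385,212)) is unbent, and the bottles and tin are where they were.

```bash
python3 -c "
from cell import env;print(env.sign_off())"
```

```text
the job is handed in; nothing more can be done
None
```

I ran the shut fingertips along the guard's edge in one pass, from the bottle's end to the other end. The force read 2 to 5 N, the hand is now clear, nothing else looks moved, and the job was handed in at about 12.5 s; no verdict came back.

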